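# Dock and load the collection trolley at a packing bench

## Robot

A 6-joint arm with a two-finger parallel gripper is mounted at the origin on the work surface. World frame = base frame: x ahead of the robot, y to its left, z up, the work surface at z = 0. Lengths are in m, angles in rad, forces in N, time in s.
With the tool pointing down it reaches from about 0.225 to 0.725 m from the base axis. Payload 3.1 kg.
Tool frame: the origin (TCP) lies on the centre line of the jaws, within the pads' length; the fingertips stand 11 mm ahead of it and the grasp point (between the pads) lies 8 mm behind it; z points along the fingers, y is the line along which they close (so a half turn about z gives the same grasp; the last joint's range is limited). The gripper opens to 85 mm and grips with 20 to 120 N. Pads are 22 mm wide; open, the fingers measure 114 mm over their backs; the gripper's body (76 mm by 85 mm) begins 54 mm behind the grasp point. The pads swing forward as they close: fully open they stand 13 mm farther back than shut.
Start: joints at [1.073, 0.048, 0.099, 1.622, 0, 1.443], TCP at [0.19, 0.489, 0.216] pointing down, gripper open.
Joint ranges: [-2.91, 2.91], [-0.99, 1.94], [-1.21, 1.42], [-2.12, 2.29], [-1.49, 1.47], [-3.14, 3.14]. Speed limits (rad/s): [2.79, 2.79, 3.14, 3.14, 3.14, 3.14].

## Interface

Orientations are given as a rotation vector (axis times angle).
In Python, from plant import manip gives the robot as it stands.
- The arm moves only by the tool carry_out, never from a script. Its argument "series" is a list of rows, each a list of 5 numbers: the opening, from 0 (shut) to 1 (fully open), then the shift along the world's x, y, z in cm, then the turn about the world's z in rad. A call has 1 to 10 rows; each row is the pose to reach, as a shift and turn from the pose commanded when the call began; what a row does not reach only later rows make up. A row lasts 1/10 s, in which the tool goes at most 50 mm and 8.59 degrees, less where a joint would pass 70% of its speed; a pose out of reach is approached as far as the arm can. A call with a gripper value outside its range is refused whole. The fingers move at their own pace and stop on an object; "force" is the grip in N (left out, the last holds). Time passes only in rows, so rows that repeat a pose let the fingers close. It gives the time, the measured TCP pose, the force, the opening and the grip force at its end, in the units of the state.
- manip.get_state(): the state, without advancing time (a new reading comes with each control period).
- manip.grab_frame(name): name is "scene" or "side" or "wrist"; returns a dict with "image" (420x560x3 uint8, red, green, blue), "camera_matrix" (3x3 intrinsics, pixels), "rvec" (rotation vector, rad) and "tvec" (3), from world to camera coordinates, as OpenCV has them; the wrist camera has in their place "T_tool_cam" (4x4, takes a point from camera to tool coordinates, whose origin is the TCP and whose axes are the flange's). Camera axes: x right, y down, z forward; pixel columns grow to the right and rows downward; lengths in m; the calibration is good to about 2 mm. A picture is of the moment at which its call begins: read the wrist's pose just before it. There is no depth.
- manip.finish_job(): hands the job in; it is judged then, once.
The state is a dict: "t": time; "qpos": joint angles; "joint_vel": joint speeds; "joint_efforts": joint torques, N m; "eef_pos": TCP position; "eef_rot": TCP orientation; "force": force on the tool from outside, world axes, zero at the start; "ft_torque": the same for the moment, N m; "width": finger opening in m; "gripper_force": force on a finger pad.
Only numpy, scipy, OpenCV 4.12 (cv2) and the standard library are available. Lean on these libraries where they do the work, as an engineer would, in place of code of your own. Each camera call takes 0.05 s, during which the arm holds its last target. There are 200 camera calls.

## Task

First put the collection bay on hold: press the big mushroom button on the call box fully down and let it spring back up; only then pull the trolley right up to the bench, take the docking pin from its holster and push it fully home through the fork and the trolley's lug. Next lay every carton that waits on the mat on the trolley's deck, flat, taped side up as it is now, and not stacked. Last, when all of them are aboard and not before, call for collection by pressing the small flat button fully down and letting it spring back, leaving the trolley docked, the pin home, and the book, tape roll and tape dispenser where they lie.

Things in the scene. Friction and masses are not known exactly. Their poses are not given: they have to be found in the camera images.
- hold_button (a joint): travel of the big mushroom-head push button on the call box (m): 0 up, 0.006 fully down; springs back, starts to move at about 2 N and is fully down at 6 N
- hold_top (a point): centre of the top of the mushroom button, a black plastic cap 40 mm across that stands 33 mm above the call box's top face (about 88 mm above the bench); at the call box's +y end. It is pressed straight down
- ready_button (a joint): travel of the small flat push button on the call box (m): 0 up, 0.006 fully down; springs back, starts to move at about 2 N and is fully down at 6 N
- ready_button_top (a point): centre of the top of the small flat round button, black plastic, 26 mm across, in a steel collar 42 mm across and 12 mm high, out of which it stands 10 mm (about 77 mm above the bench); at the call box's -y end, 60 mm from the mushroom button. It is pressed straight down
- callbox: grey two-button call box fixed to the bench, 76 (its x) x 120 (its y) x 55 mm high, with an aluminium top face. Origin at the centre of its underside
- trolley (a joint): how far the trolley stands away from its docked place (m): 0 docked, against its stop, with its lug hole in line with the fork holes; up to 0.12 rolled away from the bench towards -y. It only rolls along y, needs about 5 N to keep rolling slowly, and stays where it is left
- pull_bar (a point): middle of the trolley's pull bar, a level round steel bar 14 mm thick and 140 mm long along x, its middle 90 mm above the deck, standing on the lip at the trolley's end next to the bench; below it is the lug and its bracket, top at 51 mm
- deck_mid (a point): centre of the trolley's plywood deck, at bench height (z = 0); deck 400 mm (x) x 560 mm (y), with a steel lip 4 mm thick and 25 mm high all round. Axes as the world's; the lip next to the bench is at y = +0.28 in this frame, and the pull bar stands above that lip
- lug_hole (a point): top of the hole in the trolley's lug, a steel plate 10 mm thick (41 to 51 mm above bench height) that enters between the fork's two ears; hole 22 mm across, axis vertical
- fork: steel docking fork fixed at the bench edge, open to the trolley: two level ears 70 x 60 x 8 mm, the lower 30 to 38 mm and the upper 54 to 62 mm above the bench, joined at their +y side by an upright web. Vertical holes 19 mm (upper) and 20 mm (lower) across, chamfered 2 mm. Origin on the holes' axis at bench height
- fork_top (a point): mouth of the upper ear's hole: on the axis, on the top face of the upper ear, 62 mm above the bench
- pin: docking pin, 160 g: steel shank 16 mm thick, 52 mm long, its last 10 mm tapering to 8 mm, under a steel flange 40 mm across and 6 mm thick carrying a black knob 32 mm across whose top is 40 mm above the flange's underside. Origin on its axis at the flange's underside, z up to the knob. Stands in the holster at first; seated, the flange rests on the fork's upper ear
- holster: parking socket for the pin, fixed on the bench: a square steel block 46 x 46 mm on a 66 mm square foot plate, 60 mm high in all, with an upright hole 24 mm across. Origin at the centre of its underside. The pin stands in it, its flange on the block's top
- mat: thin black rubber mat, 310 x 250 x 3 mm, fixed on the bench; the cartons wait on it. Origin at the centre of its underside
- carton_a: a closed white carton, 130 mm long (its x axis) x 60 mm wide (its y axis) x 50 mm high, about 250 g, with a brown tape strip along its top; it stands on the mat at first. Origin at the centre of its underside, z up. None if this carton is absent
- carton_b: a closed white carton, 130 mm long (its x axis) x 60 mm wide (its y axis) x 50 mm high, about 250 g, with a brown tape strip along its top; it stands on the mat at first. Origin at the centre of its underside, z up. None if this carton is absent
- carton_c: a closed white carton, 130 mm long (its x axis) x 60 mm wide (its y axis) x 50 mm high, about 250 g, with a brown tape strip along its top; it stands on the mat at first. Origin at the centre of its underside, z up. None if this carton is absent
- carton_d: a closed white carton, 130 mm long (its x axis) x 60 mm wide (its y axis) x 50 mm high, about 250 g, with a brown tape strip along its top; it stands on the mat at first. Origin at the centre of its underside, z up. None if this carton is absent
- book: thick blue-covered catalogue, 136 x 196 x 48 mm, lying on the bench; not part of the job. Origin at the centre of its underside
- tape_roll: roll of brown packing tape, 104 mm across and 48 mm high, lying flat; not part of the job. Origin at the centre of its underside
- tape_gun: hand tape dispenser lying on its side, about 190 mm long and 55 mm high; not part of the job. Origin at the underside of its frame plate
Things that resemble listed ones, but are neither listed nor needed, are in the scene too. Leave any blue look-alike of the fork alone. What is shaped like the pin but blue is not meant.

How it is judged:
On the way, in this order (a step that is already met when the one before it is completed fails the run):
1. the mushroom button is pressed fully down (at least 5 of its 6 mm) (value of joint hold_button above 0.005 m), for 0.05 s.
2. the mushroom button is released and up again (value of joint hold_button below 0.001 m), for 0.1 s.
3. the trolley is docked (within 4 mm of its stop) (value of joint trolley below 0.004 m), for 0.2 s.
4. the docking pin is fully home in the fork, with the trolley docked (value of joint trolley below 0.004 m and horizontal distance between pin and fork_top below 0.005 m and z of pin in the frame of fork_top between -0.004 and 0.003 m and angle between pin's own z axis and vertical below 0.1 rad), for 0.2 s.
5. every carton present lies flat on the trolley's deck (x of carton_a in the frame of deck_mid between -0.17 and 0.17 m and y of carton_a in the frame of deck_mid between -0.25 and 0.25 m and z of each of carton_a, carton_b, carton_c, carton_d in the frame of deck_mid below 0.008 m and angle between each of carton_a, carton_b, carton_c, carton_d's own z axis and vertical below 0.12 rad and x of carton_b in the frame of deck_mid between -0.17 and 0.17 m and y of carton_b in the frame of deck_mid between -0.25 and 0.25 m and x of carton_c in the frame of deck_mid between -0.17 and 0.17 m and y of carton_c in the frame of deck_mid between -0.25 and 0.25 m and x of carton_d in the frame of deck_mid between -0.17 and 0.17 m and y of carton_d in the frame of deck_mid between -0.25 and 0.25 m), for 0.2 s.
6. the small flat button is pressed fully down (at least 5 of its 6 mm) (value of joint ready_button above 0.005 m), for 0.05 s.
7. the small flat button is released and up again (value of joint ready_button below 0.001 m), for 0.1 s.
At the end, for the whole second after the job is handed in: trolley within 4 mm of its stop; pin flange on the fork's upper ear (3 mm; axis within 5 mm; upright within 0.1 rad); every carton present at rest on the deck inside its lips, top up within 0.12 rad, underside within 8 mm of the deck (not stacked); both buttons up (all of step 4 and all of step 5 and value of joint each of hold_button, ready_button below 0.001 m and linear speed of each of pin, carton_a, carton_b, carton_c, carton_d below 0.02 m/s); the robot touches nothing.
It fails at once if the small flat button is pressed before the pin is home or while a carton is off the trolley's deck (value of joint ready_button above 0.003 m and not (value of joint trolley below 0.004 m and (horizontal distance between pin and fork_top below 0.005 m and z of pin in the frame of fork_top between -0.004 and 0.003 m and angle between pin's own z axis and vertical below 0.1 rad) and x of carton_a in the frame of deck_mid between -0.17 and 0.17 m and y of carton_a in the frame of deck_mid between -0.25 and 0.25 m and x of carton_b in the frame of deck_mid between -0.17 and 0.17 m and y of carton_b in the frame of deck_mid between -0.25 and 0.25 m and x of carton_c in the frame of deck_mid between -0.17 and 0.17 m and y of carton_c in the frame of deck_mid between -0.25 and 0.25 m and x of carton_d in the frame of deck_mid between -0.17 and 0.17 m and y of carton_d in the frame of deck_mid between -0.25 and 0.25 m)).
It fails at once if the book, the tape roll or the tape dispenser is moved more than 30 mm (distance of any of book, tape_roll, tape_gun from where it was at the start of the episode above 0.03 m).
Of carton_a, carton_b, carton_c, carton_d only 2 to 4 are there at a start; the rules pass over those that are not, and their reading is None.
At some moment in a run one of carton_a, carton_b, carton_c, carton_d may be knocked a few centimetres aside while the robot is not near it.
It also fails if it takes over 210 s, if anything falls off the work surface, if the arm or the gripper's body presses on something with over 40 N, if the wrist force passes 120 N, or if a joint passes its speed limit or range.

## Working session

There is one attempt and no reset: what is moved stays moved. The work goes in short steps, Python scripts to look and compute and a tool call to move; the robot and the scene stay as the last step left them, time stands still between calls to the robot, and variables do not carry over. Pictures are saved under pics/ and viewed, at most 14 in all, crops included, and the job is handed in when it is done.

Besides the shell and the picture viewer there is one more tool, called as name([rows], argument=value, ...), one row to a line, values as JSON. carry_out: Moves the arm, as the interface text tells. Its arguments: {"type":"object","properties":{"series":{"type":"array"},"force":{"type":"number"}},"required":["series"]}

```bash
mkdir -p pics
cat > h.py <<'E'
import numpy as np, cv2, pickle
from plant import manip
def grab(name,fn):
    s=manip.get_state(); f=manip.grab_frame(name)
    cv2.imwrite(f'pics/{fn}.png',f['image'][:,:,::-1])
    if name=='wrist':
        T=np.eye(4); T[:3,:3]=cv2.Rodrigues(np.array(s['eef_rot'],float))[0]; T[:3,3]=s['eef_pos']
        W=np.linalg.inv(T@np.array(f['T_tool_cam']))
    else:
        W=np.eye(4); W[:3,:3]=cv2.Rodrigues(np.array(f['rvec'],float))[0]; W[:3,3]=np.ravel(f['tvec'])
    pickle.dump((np.array(f['camera_matrix']),W),open(f'pics/{fn}.pkl','wb'))
    return s
def cam(fn): return pickle.load(open(f'pics/{fn}.pkl','rb'))
def ray(fn,u,v):
    K,W=cam(fn); R=W[:3,:3]; d=R.T@np.linalg.solve(K,[u,v,1.]); return -R.T@W[:3,3],d
def atz(fn,u,v,z):
    c,d=ray(fn,u,v); return c+d*(z-c[2])/d[2]
def tri(*obs):
    A=np.zeros((3,3));b=np.zeros(3)
    for fn,u,v in obs:
        c,d=ray(fn,u,v); d/=np.linalg.norm(d); P=np.eye(3)-np.outer(d,d); A+=P;b+=P@c
    x=np.linalg.solve(A,b); return x,[np.round(proj(o[0],x)-o[1:],1) for o in obs]
def proj(fn,p):
    K,W=cam(fn); q=K@(W[:3,:3]@np.asarray(p)+W[:3,3]); return q[:2]/q[2]
E
python3 - <<'E'
from h import *
for n in('scene','side','wrist'):s=grab(n,n+'0')
print(s)
a=[cv2.imread(f'pics/{n}0.png') for n in('scene','side')]
E
```

```text
{'t': 0.1, 'qpos': array([1.07321879e+00, 4.86828704e-02, 9.76984341e-02, 1.62196413e+00,
       3.59645450e-06, 1.44299132e+00]), 'joint_vel': array([-0.00049832, -0.00262308,  0.00266382,  0.00138855, -0.00013731,
        0.00043173]), 'joint_efforts': array([ 1.77060796e-03, -3.39850652e+01,  3.20935428e+01,  1.58042199e-02,
       -2.48842334e-04, -5.35923775e-06]), 'eef_pos': array([0.1894662 , 0.48898773, 0.21470289]), 'eef_rot': array([-0.57741122, -3.08739524,  0.00321438]), 'force': array([-0.18321736,  0.29527512,  0.01564265]), 'ft_torque': array([-0.00321577,  0.01508801,  0.04317401]), 'gripper_force': 0.0, 'width': 0.08540347174397539}
```

View pics/scene0.png

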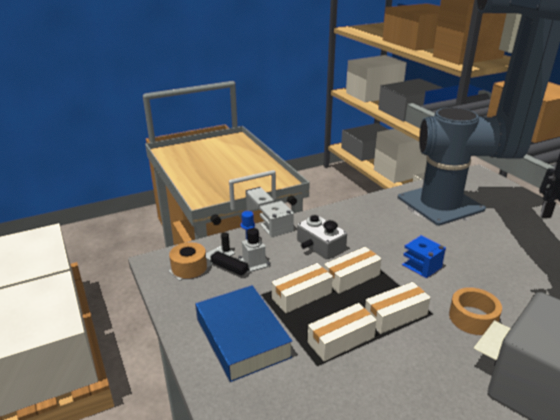

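View pics/side0.png

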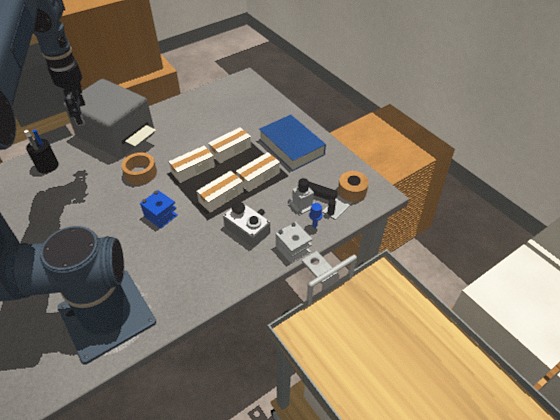

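Both views show four cartons in a 2x2 pattern on the mat: scene (301,287), (355,268), (343,330), (398,306). They also show the call box at scene (322,237), the fork at (275,215), the pin in its holster at (254,248) and blue decoys. I'll enlarge both views to measure.

Run:
```python
from h import *
a=cv2.imread('pics/scene0.png')[165:365,175:441]; b=cv2.imread('pics/side0.png')[120:320,155:421]
cv2.imwrite('pics/z1.png',cv2.resize(a,None,fx=3,fy=3,interpolation=cv2.INTER_CUBIC))
cv2.imwrite('pics/z2.png',cv2.resize(b,None,fx=3,fy=3,interpolation=cv2.INTER_CUBIC))
```

```text
(no output)
```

View pics/z1.png

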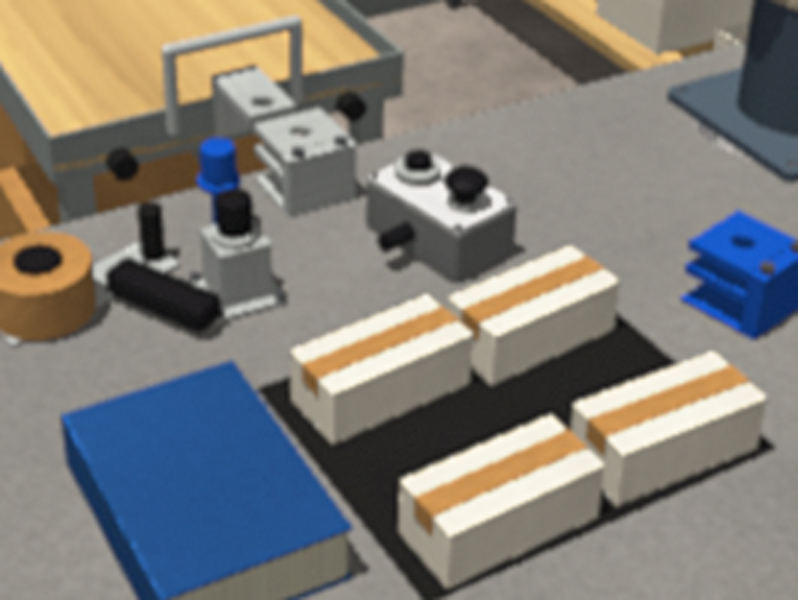

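View pics/z2.png

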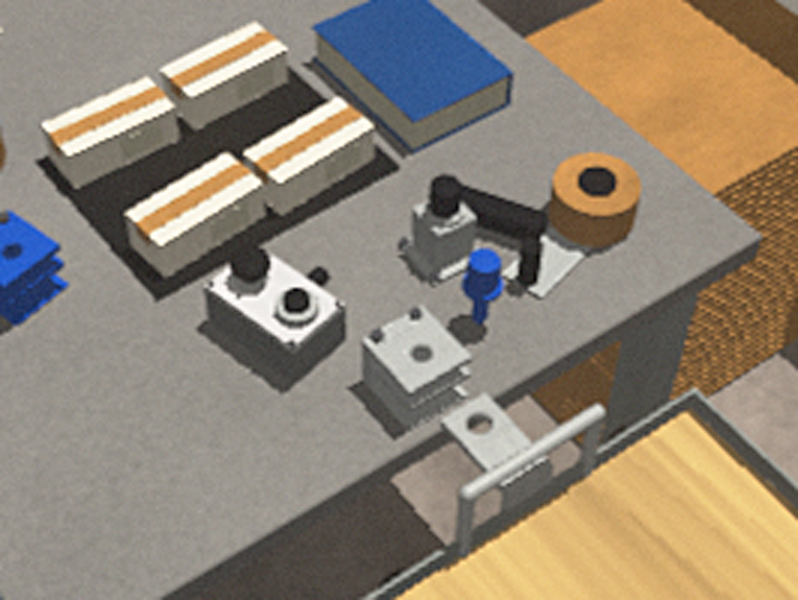

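```bash
cat > m.py <<'E'
from h import *
np.set_printoptions(precision=4,suppress=True)
s=lambda u,v:('scene0',175+u/3,165+v/3)
d=lambda u,v:('side0',155+u/3,120+v/3)
pts=dict(hold=[(468,175),(249,258)],ready=[(418,156),(297,298)],fork=[(301,132),(423,353)],lug=[(262,101),(480,423)],pintop=[(233,200),(445,185)],barL=[(170,45),(601,410)],barR=[(297,22),(465,492)],
holfoot=[(280,300),(460,275)],deckc1=[(400,55),(695,395)])
for k,(a,b) in pts.items(): print(k,*tri(s(*a),d(*b)))
C=dict(P=([(292,350),(430,297),(472,325),(330,381)],[(247,160),(340,98),(375,125),(279,187)]),
Q=([(450,295),(572,246),(617,281),(495,332)],[(126,213),(228,153),(265,185),(155,240)]),
R=([(400,488),(555,415),(603,462),(450,533)],[(162,70),(257,22),(288,45),(186,98)]),
S=([(572,405),(716,352),(765,395),(620,452)],[(42,125),(150,78),(178,100),(76,153)]))
for k,(a,b) in C.items():
    print(k,*tri(s(*np.mean(a,0)),d(*np.mean(b,0))))
    for f,L,nm in((s,a,'s'),(d,b,'d')):
        q=np.array([atz(*f(*c),.053) for c in L])[:,:2]
        r=cv2.minAreaRect(q.astype(np.float32)*1000); print('  ',nm,q.mean(0),np.round(q*1000).tolist(),r[1],r[2])
E
python3 m.py
```

```text
hold [0.435  0.053  0.0842] [array([-1.,  0.]), array([-0.9,  0. ])]
ready [ 0.4492 -0.0075  0.0744] [array([-0.8, -0. ]), array([-0.8,  0. ])]
fork [ 0.5129 -0.1173  0.059 ] [array([-1. , -0.1]), array([-1. ,  0.2])]
lug [ 0.5127 -0.2034  0.049 ] [array([-0.7, -0.1]), array([-0.7,  0.1])]
pintop [0.6378 0.013  0.0957] [array([-0.5, -0.1]), array([-0.4,  0.1])]
barL [ 0.5808 -0.2754  0.095 ] [array([-1.3, -0.3]), array([-1.5,  0.4])]
barR [ 0.4406 -0.2709  0.0897] [array([-0.6, -0.1]), array([-0.8,  0.1])]
holfoot [ 0.6191 -0.0013 -0.0183] [array([-10.5,  -1.7]), array([-9. ,  1.4])]
deckc1 [ 0.4977 -0.2501  0.127 ] [array([-49.3, -15.7]), array([-63.5,   6.9])]
P [0.5889 0.1793 0.0503] [array([-0.8, -0.1]), array([-0.6,  0. ])]
   s [0.5874 0.1829] [[656.0, 165.0], [529.0, 155.0], [518.0, 201.0], [647.0, 210.0]] (135.25694274902344, 46.823570251464844) 4.440516948699951
   d [0.5904 0.1765] [[521.0, 192.0], [654.0, 215.0], [660.0, 159.0], [527.0, 140.0]] (135.97021484375, 56.72260284423828) 7.806661128997803
Q [0.448  0.1803 0.0508] [array([-0.5,  0. ]), array([-0.4, -0. ])]
   s [0
[... 291 characters left out ...]
0.3478 0.0495] [array([-0.7,  0. ]), array([-0.4, -0. ])]
   s [0.5849 0.3508] [[655.0, 331.0], [520.0, 317.0], [518.0, 373.0], [647.0, 382.0]] (136.3438720703125, 55.319766998291016) 5.692120552062988
   d [0.5861 0.3436] [[520.0, 366.0], [650.0, 376.0], [656.0, 321.0], [518.0, 311.0]] (138.6113739013672, 54.6355094909668) 4.130446910858154
S [0.439  0.3397 0.0511] [array([-1.4,  0.1]), array([-0.9, -0.1])]
   s [0.4361 0.3418] [[503.0, 314.0], [370.0, 314.0], [370.0, 369.0], [501.0, 370.0]] (132.5788116455078, 55.987056732177734) 0.12628090381622314
   d [0.4414 0.3358] [[372.0, 363.0], [503.0, 362.0], [510.0, 314.0], [381.0, 304.0]] (133.7183074951172, 59.43893814086914) 4.174745082855225
```

View pics/wrist0.png

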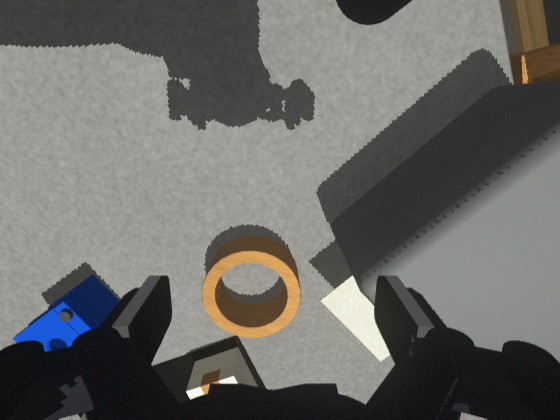

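Wrist view: only the tape roll, the blue decoy fork and the printer. The measurements from the two fixed views agree with the given sizes to about 3 mm, so I'm moving above the mushroom button.

carry_out([
  [0,24.6,-43.6,0,0.37],
  [0,24.6,-43.6,0,0.37],
  [0,24.6,-43.6,0,0.37],
  [0,24.6,-43.6,0,0.37],
  [0,24.6,-43.6,0,0.37],
  [0,24.6,-43.6,0,0.37],
  [0,24.6,-43.6,0,0.37],
  [0,24.6,-43.6,0,0.37],
  [0,24.6,-43.6,0,0.37],
  [0,24.6,-43.6,0,0.37],
], force=40)

```text
t: 1.15
eef_pos: [0.4319, 0.0593, 0.2157]
eef_rot: [0.0, 3.141, 0.0]
force: [1.1, 1.6, -0.2]
width: -0.0
gripper_force: 0.0
```

carry_out([
  [0,0,0,0,0],
  [0,0,0,0,0],
  [0,0,0,0,0],
])

```text
t: 1.45
eef_pos: [0.4308, 0.0619, 0.2156]
eef_rot: [0.001, -3.141, -0.001]
force: [-0.1, 1.2, -0.2]
width: -0.0004
gripper_force: 0.0
```

Run:
```python
from h import *
s=grab('wrist','w1'); print(s['eef_pos'],s['eef_rot'],s['width'],s['force'])
for p in([.435,.053,.086],[.449,-.0075,.076],[.638,.013,.098],[.513,-.117,.06],[.448,.18,.052]): print(proj('w1',p))
K,W=cam('w1'); print(np.linalg.inv(W)[:3,3])
```

```text
[0.43082225 0.06194178 0.2156068 ] [ 1.27247378e-03 -3.14069883e+00 -8.02471466e-04] -0.00036364263489681325 [-0.10444072  1.23776051 -0.19604686]
[262.11276779 204.15009006]
[195.00255264 216.22324865]
[223.298561   404.16776171]
[ 92.32400191 272.84168316]
[395.47017391 207.74294326]
[0.35487033 0.06188308 0.37466479]
```

View pics/w1.png

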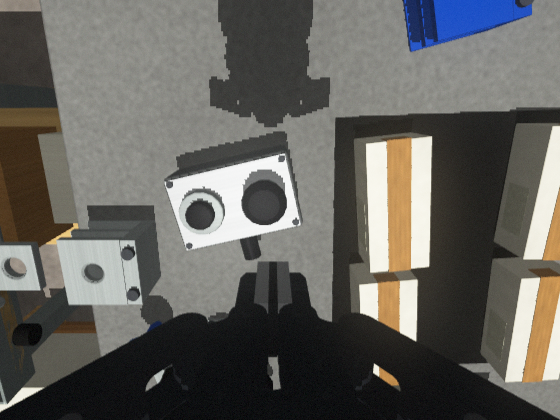

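The wrist view shows the mushroom at (266,202), the flat button at (200,214) and the fork hole at (93,272), all within 4 px of my predictions.

carry_out([
  [0,0.3,-0.7,-4,0],
  [0,0.3,-0.7,-8,0],
  [0,0.3,-0.7,-10.5,0],
  [0,0.3,-0.7,-11.2,0],
  [0,0.3,-0.7,-11.6,0],
  [0,0.3,-0.7,-11.8,0],
  [0,0.3,-0.7,-12.0,0],
  [0,0.3,-0.7,-12.2,0],
  [0,0.3,-0.7,-12.2,0],
])

```text
t: 2.4
eef_pos: [0.4349, 0.0543, 0.0945]
eef_rot: [-0.0, 3.14, -0.0]
force: [-0.1, -0.6, -0.1]
width: 0.0
gripper_force: 0.0
```

carry_out([
  [0,0,0,-0.2,0],
  [0,0,0,-0.4,0],
  [0,0,0,-0.6,0],
  [0,0,0,-0.6,0],
])

```text
t: 2.8
eef_pos: [0.434, 0.0543, 0.0873]
eef_rot: [0.0, -3.141, -0.0]
force: [1.0, 0.4, -0.7]
width: -0.0002
gripper_force: 0.0
```

Run:
```python
from h import *
s=grab('scene','s1');grab('side','d1'); print(s['eef_pos'],s['force'],proj('s1',s['eef_pos']),proj('d1',s['eef_pos']))
a=cv2.imread('pics/s1.png')[180:280,270:370]; b=cv2.imread('pics/d1.png')[160:260,200:300]
cv2.imwrite('pics/z3.png',cv2.resize(np.hstack([a,b]),None,fx=4,fy=4,interpolation=cv2.INTER_CUBIC))
```

```text
[0.43401791 0.05425131 0.08731007] [ 0.95179571  0.3851356  -0.68826418] [330.62448755 222.43266644] [236.47775071 205.16466265]
```

View pics/z3.png

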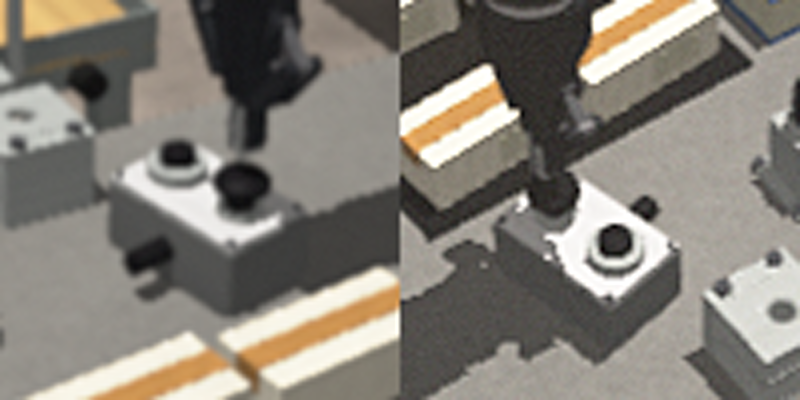

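The picture shows the closed fingertips at about (331,217), still clear above the cap at (331,225). So the tip stands higher than I assumed, and I'll keep lowering gently.

carry_out([
  [0,0,0,-0.2,0],
  [0,0,0,-0.4,0],
  [0,0,0,-0.4,0],
])

```text
t: 3.2
eef_pos: [0.4341, 0.0543, 0.0834]
eef_rot: [0.0, -3.141, -0.0]
force: [0.2, -0.2, 0.3]
width: -0.0002
gripper_force: 0.0
```

carry_out([
  [0,0,0,-0.2,0],
  [0,0,0,-0.4,0],
  [0,0,0,-0.4,0],
])

```text
t: 3.5
eef_pos: [0.4341, 0.0543, 0.0794]
eef_rot: [0.0, -3.141, -0.0]
force: [0.5, 0.9, -0.6]
width: -0.0
gripper_force: 0.0
```

Run:
```python
from h import *
s=grab('scene','s2');grab('side','d2'); print(s['eef_pos'],s['qpos'],s['force'])
for z in(.07,.08,.09,.10): print(z,proj('s2',[.434,.0543,z]),proj('d2',[.434,.0543,z]))
a=cv2.imread('pics/s2.png')[190:250,290:370]; b=cv2.imread('pics/d2.png')[175:235,200:280]
cv2.imwrite('pics/z4.png',cv2.resize(np.vstack([a,b]),None,fx=5,fy=5,interpolation=cv2.INTER_CUBIC))
```

```text
[0.43408252 0.05430137 0.07939108] [-2.90861647e-02 -1.67905060e-01 -3.78124012e-01  1.36127713e+00
  7.32178943e-06 -2.93049489e-02] [ 0.48534408  0.93091682 -0.60558357]
0.07 [330.32773485 228.04843348] [236.85518482 209.19565385]
0.08 [330.50775824 224.81772828] [236.6296695  206.87209677]
0.09 [330.68920636 221.56145489] [236.40159436 204.52216503]
0.1 [330.87209619 218.27930859] [236.17091556 202.14540697]
```

View pics/z4.png

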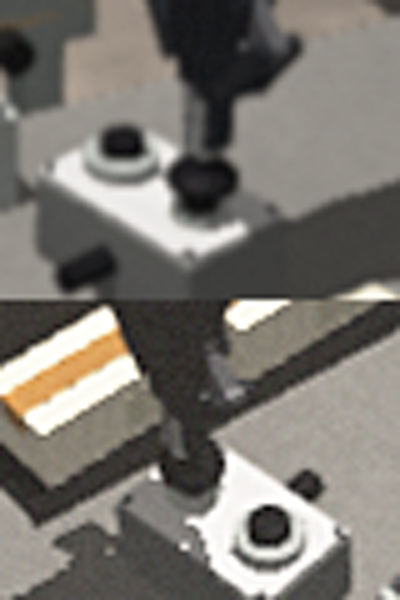

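The tip bottom is at scene row ~221.6, i.e. z≈0.09, just above the cap. I'll lower it further.

carry_out([
  [0,0,0,-0.2,0],
  [0,0,0,-0.4,0],
  [0,0,0,-0.4,0],
])

```text
t: 3.9
eef_pos: [0.4341, 0.0543, 0.0754]
eef_rot: [0.0, -3.141, 0.0]
force: [-0.2, 0.6, -0.4]
width: 0.0002
gripper_force: 0.0
```

carry_out([
  [0,0,0,-0.2,0],
  [0,0,0,-0.3,0],
  [0,0,0,-0.3,0],
])

```text
t: 4.2
eef_pos: [0.4343, 0.0543, 0.0726]
eef_rot: [0.0, -3.141, 0.0]
force: [-0.3, 0.5, 0.4]
width: -0.0002
gripper_force: 0.0
```

carry_out([
  [0,0,0,-0.2,0],
  [0,0,0,-0.3,0],
  [0,0,0,-0.3,0],
])

```text
t: 4.5
eef_pos: [0.4345, 0.0543, 0.0701]
eef_rot: [-0.0, 3.141, -0.0]
force: [-1.3, -0.4, 2.6]
width: -0.0002
gripper_force: 1.5
```

carry_out([
  [0,0,0,-0.2,0],
  [0,0,0,-0.2,0],
])

```text
t: 4.7
eef_pos: [0.4345, 0.0543, 0.068]
eef_rot: [-0.0, 3.141, -0.0]
force: [-1.2, 0.1, 4.2]
width: 0.0003
gripper_force: 2.2
```

carry_out([
  [0,0,0,-0.2,0],
  [0,0,0,-0.2,0],
])

```text
t: 4.9
eef_pos: [0.4346, 0.0543, 0.0664]
eef_rot: [-0.0, 3.141, -0.0]
force: [-1.1, -0.4, 4.9]
width: 0.0005
gripper_force: 2.8
```

carry_out([
  [0,0,0,-0.15,0],
  [0,0,0,-0.3,0],
  [0,0,0,-0.3,0],
])

```text
t: 5.2
eef_pos: [0.4347, 0.0543, 0.066]
eef_rot: [-0.001, 3.14, -0.0]
force: [-8.0, 0.2, 17.5]
width: -0.0002
gripper_force: 8.7
```

Contact came at TCP z≈0.0715 and bottomed at 0.066 with 17 N, so the button is fully down. The closed tips therefore sit about 16 mm above the reported TCP. Now I'll rise to release it and go to the pull bar.

carry_out([
  [0,0,0,4,0],
  [0.6,0,0,9,0],
  [0.6,0,0,14,0],
  [0.6,7.7,-32.7,14,0],
  [0.6,7.7,-32.7,14,0],
  [0.6,7.7,-32.7,14,0],
  [0.6,7.7,-32.7,14,0],
  [0.6,7.7,-32.7,14,0],
  [0.6,7.7,-32.7,14,0],
  [0.6,7.7,-32.7,14,0],
])

```text
t: 6.2
eef_pos: [0.5115, -0.276, 0.2014]
eef_rot: [-0.003, -3.141, 0.0]
force: [0.6, -0.3, -0.4]
width: 0.0513
gripper_force: 0.0
```

carry_out([
  [0.6,0,0,0,0],
  [0.6,0,0,0,0],
])

```text
t: 6.4
eef_pos: [0.511, -0.2731, 0.2014]
eef_rot: [-0.002, -3.14, -0.003]
force: [-0.3, 1.2, -0.8]
width: 0.0512
gripper_force: 0.0
```

Run:
```python
from h import *
s=grab('wrist','w2'); print(s['eef_pos'],s['width'],s['force'])
for p in([.511,-.273,.09],[.581,-.273,.09],[.513,-.117,.06],[.513,-.203,.05],[.638,.013,.1]): print(proj('w2',p))
```

```text
[ 0.51097581 -0.27312147  0.20141913] 0.05117808215038825 [-0.25525523  1.2031614  -0.78749346]
[272.52949908 205.33355308]
[272.7008441  283.54560798]
[448.28131269 197.95283848]
[349.01582586 195.44497189]
[596.65904878 346.10529894]
```

View pics/w2.png

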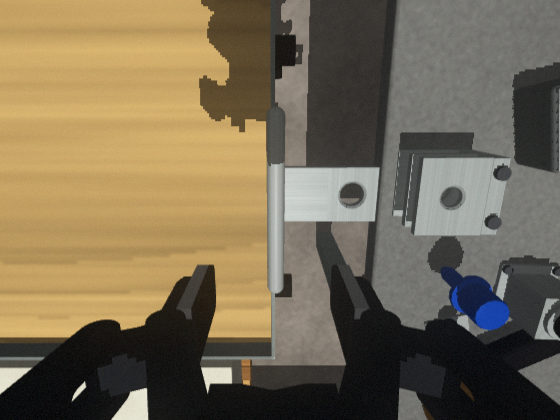

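The wrist view shows the bar at (277,200), the lug hole at (352,194) and the fork hole at (452,197). All sit about +4 px in y from prediction, so I'll use +3 mm. Lowering onto the bar and gripping.

carry_out([
  [0.6,0,0.3,-5,0],
  [0.6,0,0.3,-9,0],
  [0.6,0,0.3,-12,0],
  [0.6,0,0.3,-14.1,0],
  [0.6,0,0.3,-14.1,0],
  [0,0,0.3,-14.1,0],
  [0,0,0.3,-14.1,0],
  [0,0,0.3,-14.1,0],
  [0,0,0.3,-14.1,0],
], force=60)

```text
t: 7.35
eef_pos: [0.5129, -0.2707, 0.0646]
eef_rot: [-0.0, 3.138, -0.004]
force: [-0.4, 0.4, 5.4]
width: 0.0116
gripper_force: 58.7
```

The width reads 11.6 mm on a 14 mm bar with an upward push, so the pads hold only the upper part. I'll open, go 16 mm deeper and grip again.

carry_out([
  [0.5,0,0,0,0],
  [0.5,0,0,0,0],
  [0.5,0,0,-0.8,0],
  [0.5,0,0,-1.6,0],
  [0,0,0,-1.6,0],
  [0,0,0,-1.6,0],
  [0,0,0,-1.6,0],
])

```text
t: 8.05
eef_pos: [0.5105, -0.2704, 0.0447]
eef_rot: [-0.001, -3.139, 0.002]
force: [-1.0, -3.6, -5.6]
width: 0.0123
gripper_force: 58.3
```

carry_out([
  [0,0,0.5,0,0],
  [0,0,1.5,0,0],
  [0,0,2.5,0,0],
  [0,0,3.5,0,0],
  [0,0,4.5,0,0],
  [0,0,5.5,0,0],
  [0,0,6.5,0,0],
  [0,0,7.3,0,0],
  [0,0,8.0,0,0],
  [0,0,8.3,0,0],
])

```text
t: 9.05
eef_pos: [0.5105, -0.1854, 0.0447]
eef_rot: [0.001, -3.14, -0.003]
force: [-0.7, -2.3, -6.7]
width: 0.0121
gripper_force: 59.1
```

carry_out([
  [0,0,0.2,0,0],
  [0,0,0.2,0,0],
])

```text
t: 9.25
eef_pos: [0.5105, -0.185, 0.0447]
eef_rot: [-0.0, -3.139, 0.001]
force: [-0.3, -4.8, -9.0]
width: 0.0122
gripper_force: 59.0
```

carry_out([
  [0,0,0.2,0,0],
  [0,0,0.2,0,0],
])

```text
t: 9.45
eef_pos: [0.5105, -0.1851, 0.0447]
eef_rot: [-0.002, -3.139, 0.008]
force: [-1.0, -8.5, -11.7]
width: 0.0123
gripper_force: 58.9
```

The bar stopped at y=-0.185 with rising force, so the trolley is against its stop. Releasing, rising and moving over the pin.

carry_out([
  [0.35,0,-0.2,0,0],
  [0.35,0,-0.2,0,0],
  [0.35,0,-0.2,5,0],
  [0.35,0,-0.2,10,0],
  [0.35,0,-0.2,15,0],
  [0.7,9,15,18,0],
  [0.7,12.7,19.5,18,0],
  [0.7,12.7,19.5,18,0],
  [0.7,12.7,19.5,18,0],
  [0.7,12.7,19.5,18,0],
])

```text
t: 10.45
eef_pos: [0.6401, 0.0162, 0.2281]
eef_rot: [-0.004, 3.138, 0.003]
force: [1.8, -0.9, -0.2]
width: 0.0597
gripper_force: 0.0
```

carry_out([
  [0.7,0,0,0,0],
  [0.7,0,0,0,0],
])

```text
t: 10.65
eef_pos: [0.6388, 0.0137, 0.2268]
eef_rot: [-0.004, 3.14, 0.001]
force: [0.3, -0.7, -0.0]
width: 0.0598
gripper_force: 0.0
```

Run:
```python
from h import *
s=grab('wrist','w3'); print(s['eef_pos'],s['width'],s['force'],s['qpos'])
for p in([.638,.013,.1],[.638,.013,.06],[.513,-.117,.06],[.45,-.0075,.075],[.62,.02,.0]): print(proj('w3',p))
grab('scene','s3');grab('side','d3')
```

```text
[0.63881497 0.01371665 0.22681946] 0.059816318949036516 [ 0.29724164 -0.65297673 -0.00761136] [-8.37057495e-02  3.61965582e-01  4.84617883e-01  1.69214595e+00
  5.40157952e-04 -8.63402026e-02]
[271.71954145 199.00718486]
[271.81225696 188.28276265]
[118.61405831  43.90825128]
[244.90433983 -51.020869  ]
[278.29161439 160.02215868]
```

View pics/w3.png

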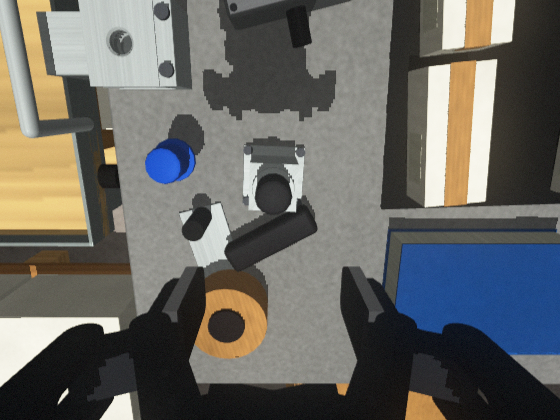

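The wrist view shows the pin knob at (273,193) and the fork hole with the lug hole concentric beneath it at (120,41), so the trolley is docked. The tape-gun handle at (270,237) is close to the pin. Combining the views for precision.

Run:
```python
from h import *
np.set_printoptions(precision=4,suppress=True)
s=lambda u,v:('scene0',175+(u+.5)/3-.5,165+(v+.5)/3-.5)
d=lambda u,v:('side0',155+(u+.5)/3-.5,120+(v+.5)/3-.5)
print('pin',tri(s(233,200),d(445,185)),tri(s(233,200),d(445,185),('w3',273,193)),atz('w3',273,193,.1))
F=[('w1',93,272),('w2',452,197),('w3',120,41)]
print('fork',tri(s(301,132),d(423,353)),tri(*F))
for f in F: print(atz(*f,.062))
g=cv2.medianBlur(cv2.imread('pics/w3.png',0),5)
# circle refinement by Hough in patches
for (x,y,r,a,b) in((273,193,40,12,26),(120,41,30,8,16)):
    p=g[max(0,y-r):y+r,x-r:x+r]; p=cv2.resize(p,None,fx=3,fy=3)
    c=cv2.HoughCircles(p,cv2.HOUGH_GRADIENT,1,60,param1=80,param2=18,minRadius=a*3,maxRadius=b*3)
    if c is not None: print([(x-r+q[0]/3,max(0,y-r)+q[1]/3,q[2]/3) for q in c[0][:2]])
```

```text
pin (array([0.638 , 0.0135, 0.0969]), [array([-0.2, -0. ]), array([-0.2,  0. ])]) (array([0.6364, 0.0134, 0.0965]), [array([ 0.4, -0.1]), array([-0.6,  0.4]), array([-0.8,  3.2])]) [0.6328 0.0141 0.1   ]
fork (array([ 0.5131, -0.117 ,  0.0602]), [array([-0.7, -0.1]), array([-0.7,  0.1])]) (array([ 0.5112, -0.1149,  0.0621]), [array([0.1, 0.2]), array([ 0.1, -0.4]), array([-0.2,  0.2])])
[ 0.5111 -0.1151  0.062 ]
[ 0.5116 -0.1149  0.062 ]
[ 0.5111 -0.1147  0.062 ]
[(np.float32(272.83334), np.float32(190.83333), np.float32(17.5))]
[(np.float32(121.166664), np.float32(40.5), np.float32(15.366666))]
```

carry_out([
  [0.65,-0.4,0,-5,0],
  [0.65,-0.4,0,-9,0],
  [0.65,-0.4,0,-12,0],
  [0.65,-0.4,0,-14,0],
  [0.65,-0.4,0,-15.7,0],
  [0.65,-0.4,0,-17.3,0],
  [0.65,-0.4,0,-17.3,0],
])

```text
t: 11.5
eef_pos: [0.6314, 0.0111, 0.0499]
eef_rot: [-0.003, -3.136, -0.001]
force: [-0.2, 0.2, -0.4]
width: 0.0554
gripper_force: 0.0
```

carry_out([
  [0,0,0,0,0],
  [0,0,0,0,0],
  [0,0,0,0,0],
  [0,0,0,0,0],
], force=40)

```text
t: 11.9
eef_pos: [0.6353, 0.0118, 0.0545]
eef_rot: [0.0, 3.139, -0.001]
force: [0.1, -0.3, 3.4]
width: 0.0313
gripper_force: 40.2
```

carry_out([
  [0,0,0,1,0],
  [0,0,0,3,0],
  [0,0,0,5,0],
  [0,0,0,8,0],
  [0,0,0,11,0],
  [0,0,0,11,0],
  [0,0,0,11,0],
])

```text
t: 12.6
eef_pos: [0.6351, 0.0124, 0.164]
eef_rot: [-0.001, 3.139, -0.0]
force: [0.5, 0.7, -1.7]
width: 0.0311
gripper_force: 39.9
```

Run:
```python
from h import *
s=grab('scene','s4');s=grab('side','d4');s=grab('wrist','w4'); print(s['eef_pos'],s['eef_rot'],s['width'],s['force'])
t=s['eef_pos']
for z in(0.03,0.05,-.04):print(z,proj('s4',t+[0,0,z]),proj('d4',t+[0,0,z]),proj('w4',t+[0,0,z]))
u,v=proj('s4',t).astype(int); a=cv2.imread('pics/s4.png')[v-40:v+60,u-50:u+50]
u2,v2=proj('d4',t).astype(int); b=cv2.imread('pics/d4.png')[v2-40:v2+60,u2-50:u2+50]
c=cv2.imread('pics/w4.png')[120:320,170:370]
print(u-50,v-40,u2-50,v2-40)
cv2.imwrite('pics/z5.png',np.hstack([cv2.resize(np.vstack([a,b]),None,fx=3,fy=3,interpolation=cv2.INTER_CUBIC),cv2.resize(np.vstack([c]),(500,600))]))
```

```text
[0.6335148  0.01245028 0.16112849] [ 4.73564065e-04 -3.13881591e+00 -5.02172265e-04] 0.03102289261620184 [-0.06900572  0.14225951 -2.35232199]
0.03 [252.37630674 197.71371727] [303.19747225 158.30359201] [272.6016352  296.87224132]
0.05 [252.09780284 190.37942815] [303.50600331 152.8933676 ] [272.60687395 325.57349839]
-0.04 [253.31463665 222.42426078] [302.17160172 176.2926719 ] [272.59072217 237.0835094 ]
202 168 252 126
```

View pics/z5.png

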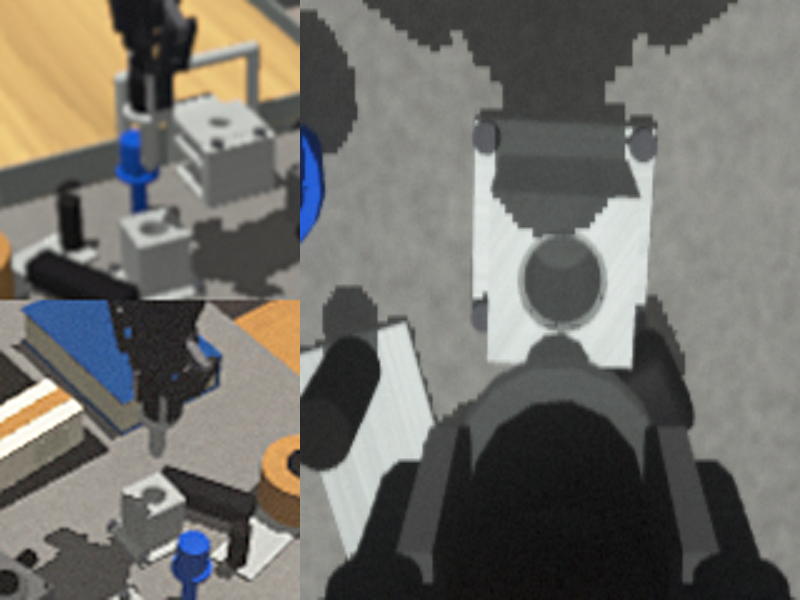

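The pin hangs upright in the grip. The wrist view shows the empty holster hole at about (275,213) and the shank tip at about (273,236). Now to compute its offset to the fork hole.

Run:
```python
from h import *
np.set_printoptions(precision=4,suppress=True)
print('tip',atz('w4',272.8,236,.115),'holster',atz('w4',274.8,213.3,.06))
# tip from fixed cams: z5 coords /3
a=('s4',202+147/3,168+165/3); b=('d4',252+157/3,126+(455-300)/3)
print(tri(a,b))
print(manip.get_state()['eef_pos'])
```

```text
tip [0.6351 0.0126 0.115 ] holster [0.637  0.0142 0.06  ]
(array([0.6375, 0.0071, 0.1176]), [array([0., 0.]), array([ 0., -0.])])
[0.6332 0.0125 0.1606]
```

carry_out([
  [0,-4,-4,1,0],
  [0,-8,-8,1,0],
  [0,-11,-11.5,1,0],
  [0,-12.4,-12.7,0,0],
  [0,-12.4,-12.7,0,0],
  [0,-12.4,-12.7,0,0],
  [0,-12.4,-12.7,-2.5,0],
  [0,-12.4,-12.7,-2.5,0],
  [0,-12.4,-12.7,-2.5,0],
])

```text
t: 13.65
eef_pos: [0.5102, -0.1137, 0.137]
eef_rot: [0.003, -3.139, -0.002]
force: [-0.1, -0.8, -1.4]
width: 0.0306
gripper_force: 40.1
```

Run:
```python
from h import *
np.set_printoptions(precision=4,suppress=True)
s=grab('wrist','w5'); print(s['eef_pos'],s['eef_rot'],s['force'])
print(proj('w5',[.5112,-.1149,.062]),proj('w5',s['eef_pos']+[.0018,0,-.045]))
c=cv2.imread('pics/w5.png')[130:280,180:380]
cv2.imwrite('pics/z6.png',cv2.resize(c,None,fx=3,fy=3,interpolation=cv2.INTER_CUBIC))
```

```text
[ 0.5102 -0.1137  0.137 ] [ 0.0025 -3.1394 -0.0017] [-0.0892 -0.7555 -1.4266]
[270.7478 220.6531] [272.5298 236.8899]
```

View pics/z6.png

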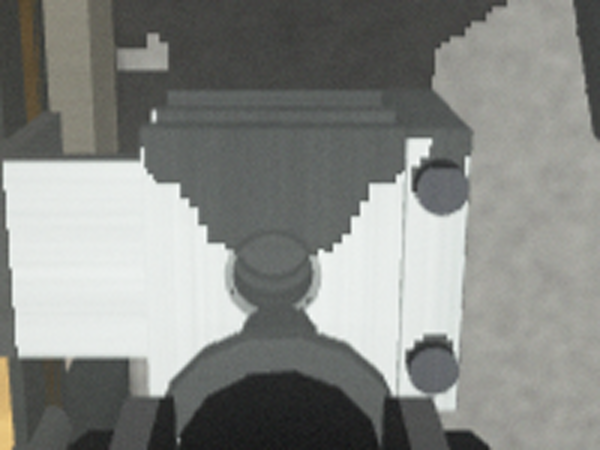

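The fork hole is at (271,220) as predicted, and the shank tip at (273,236) is about 1.5 mm off in y. I'll correct that and insert.

carry_out([
  [0,-0.1,-0.15,0,0],
  [0,-0.1,-0.15,-2,0],
  [0,-0.1,-0.15,-3,0],
  [0,-0.1,-0.15,-3.5,0],
  [0,-0.1,-0.15,-4,0],
  [0,-0.1,-0.15,-4.5,0],
  [0,-0.1,-0.15,-4.5,0],
])

```text
t: 14.4
eef_pos: [0.5091, -0.1161, 0.0923]
eef_rot: [0.0, -3.141, -0.001]
force: [-0.7, 0.3, -1.3]
width: 0.031
gripper_force: 40.1
```

carry_out([
  [0,0,0,-0.8,0],
  [0,0,0,-1.6,0],
  [0,0,0,-2.2,0],
  [0,0,0,-2.8,0],
  [0,0,0,-3.2,0],
  [0,0,0,-3.4,0],
  [0,0,0,-3.4,0],
])

```text
t: 15.1
eef_pos: [0.5092, -0.1161, 0.0584]
eef_rot: [0.0, -3.141, -0.0]
force: [-0.5, -0.1, -1.6]
width: 0.0312
gripper_force: 40.1
```

carry_out([
  [0,0,0,-0.1,0],
  [0,0,0,-0.2,0],
  [0,0,0,-0.2,0],
])

```text
t: 15.4
eef_pos: [0.5095, -0.1163, 0.0569]
eef_rot: [-0.0, 3.141, -0.0]
force: [-0.1, 1.0, -1.8]
width: 0.0309
gripper_force: 40.1
```

carry_out([
  [0,0,0,-0.1,0],
  [0,0,0,-0.2,0],
  [0,0,0,-0.2,0],
])

```text
t: 15.7
eef_pos: [0.5096, -0.1163, 0.0565]
eef_rot: [-0.0, 3.141, -0.001]
force: [-3.0, 0.8, 6.0]
width: 0.0307
gripper_force: 40.9
```

The pin is seated: a contact force of about 7 N at TCP z 0.0565, exactly the expected height. Releasing it and moving to a viewing pose over the mat.

carry_out([
  [0.6,0,0,0,0],
  [0.6,0,0,0,0],
  [0.6,0,0,0,0],
  [0.6,0,0,5,0],
  [0.6,0,0,10,0],
  [0.6,0,0,15,0],
  [1,3,15,20,0],
  [1,7,37.6,24,0],
  [1,7,37.6,24,0],
  [1,7,37.6,24,0],
])

```text
t: 16.7
eef_pos: [0.5456, 0.076, 0.2535]
eef_rot: [0.001, 3.141, -0.0]
force: [0.7, 0.1, -0.2]
width: 0.0859
gripper_force: 0.0
```

carry_out([
  [1,0,15,0,0],
  [1,0,13.6,0,0],
  [1,0,13.6,0,0],
  [1,0,13.6,0,0],
])

```text
t: 17.1
eef_pos: [0.5445, 0.2151, 0.252]
eef_rot: [0.01, -3.141, -0.003]
force: [0.4, -0.7, -0.5]
width: 0.0853
gripper_force: 0.0
```

Run:
```python
from h import *
s=grab('wrist','w6'); print(s['eef_pos'],s['eef_rot'],s['force'],s['width'])
for k,p in dict(P=[.588,.179,.053],Q=[.448,.18,.053],R=[.586,.347,.053],S=[.439,.339,.053]).items(): print(k,proj('w6',p))
a=cv2.imread('pics/w6.png')
h=cv2.cvtColor(a,cv2.COLOR_BGR2HSV)
m=cv2.inRange(h,(8,80,90),(22,255,255)); n,_,st,c=cv2.connectedComponentsWithStats(m)
for i in range(1,n):
    if st[i,4]>300:
        r=cv2.minAreaRect(np.argwhere(_==i)[:,::-1].astype(np.float32)); print(st[i],c[i],r,atz('w6',*r[0],.053))
```

```text
[0.544514   0.21507541 0.2520312 ] [ 1.03160613e-02 -3.14062616e+00 -2.63433607e-03] [ 0.36443658 -0.69267264 -0.46882226] 0.08533111806347131
P [238.6490003  221.88182629]
Q [236.40175056  83.66391252]
R [394.38580671 220.93441403]
S [402.70125636  74.69885626]
[ 388    0   39  142 3305] [406.54886536  69.2526475 ] ((405.9573059082031, 70.3841552734375), (24.294937133789062, 144.33401489257812), 6.340191841125488) [0.4351555  0.34165887 0.053     ]
[229  89  30  65 959] [244.83524505 130.29509906] ((243.80853271484375, 120.19888305664062), (65.70430755615234, 22.332565307617188), 82.56858825683594) [0.48190758 0.18649971 0.053     ]
[ 385  158   26  118 2419] [396.95576685 215.90037205] ((397.0000305175781, 216.50001525878906), (21.356754302978516, 118.00914001464844), 2.726310968399048) [0.58097082 0.34926652 0.053     ]
[ 228  161   34  119 2369] [245.03756859 220.01055298] ((244.68939208984375, 220.58546447753906), (117.95439910888672, 21.650279998779297), 83.58915710449219) [0.58649188 0.18554212 0.053     ]
```

Run:
```python
from h import *
cv2.imwrite('pics/z7.png',cv2.resize(cv2.imread('pics/w6.png')[:300,150:500],(700,600),interpolation=cv2.INTER_CUBIC))
```

```text
(no output)
```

View pics/z7.png

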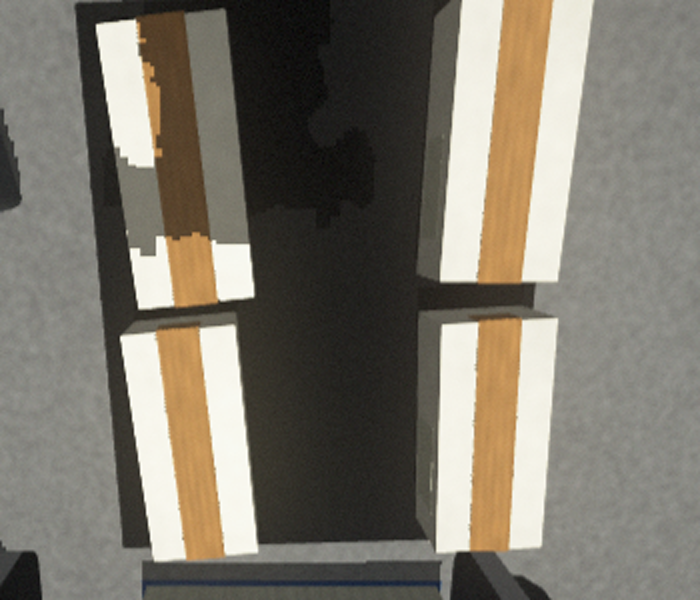

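The view shows all four cartons in their original places, with top corners clear: Q top-left in shadow, S cut by the upper image edge. I'll convert the corners to positions and yaws.

Run:
```python
from h import *
np.set_printoptions(precision=4,suppress=True)
C=dict(P=[(120,336),(236,324),(258,552),(153,560)],Q=[(95,22),(226,9),(255,297),(138,310)],R=[(441,322),(557,317),(542,550),(435,552)],S=[(461,0),(592,0),(558,282),(441,280)])
for k,c in C.items():
    q=np.array([atz('w6',150+u/2,v/2,.053)[:2] for u,v in c])
    e=(q[2]-q[1])+(q[3]-q[0]); print(k,q.mean(0),'yaw',np.arctan2(e[1],e[0]),'len',np.linalg.norm(e)/2,'w',np.linalg.norm(q[1]-q[0]),'x',q[:,0])
```

```text
P [0.5908 0.1871] yaw 0.09889480497816482 len 0.12926748129381982 w 0.06006084505199971 x [0.5297 0.5232 0.6524 0.6577]
Q [0.4481 0.1832] yaw 0.11103152725453243 len 0.13027276459006615 w 0.05980673890042758 x [0.3862 0.3806 0.5094 0.5163]
R [0.5856 0.3495] yaw 0.06736335597258505 len 0.13128746240841505 w 0.05916511054973261 x [0.5215 0.5186 0.6503 0.6519]
S [0.4385 0.3422] yaw 0.015241106177874015 len 0.12459453517417991 w 0.05912738820957367 x [0.3763 0.376  0.5011 0.5004]
```

carry_out([
  [1,4.5,-3.1,-3,0.1],
  [1,4.5,-3.1,-8,0.1],
  [1,4.5,-3.1,-13,0.1],
  [1,4.5,-3.1,-17,0.1],
  [1,4.5,-3.1,-20,0.1],
  [1,4.5,-3.1,-22.5,0.1],
  [1,4.5,-3.1,-24.7,0.1],
  [1,4.5,-3.1,-24.7,0.1],
], force=40)

```text
t: 17.95
eef_pos: [0.5865, 0.1769, 0.0012]
eef_rot: [0.154, -3.129, 0.003]
force: [-1.2, -0.0, -0.8]
width: 0.0853
gripper_force: 0.0
```

carry_out([
  [0,0,0,0,0],
  [0,0,0,0,0],
  [0,0,0,0,0],
  [0,0,0,0,0],
])

```text
t: 18.35
eef_pos: [0.5922, 0.1796, 0.0086]
eef_rot: [-0.157, 3.133, 0.001]
force: [-0.4, 0.1, 4.9]
width: 0.0593
gripper_force: 47.9
```

Gripped: width 59.3 mm. Lifting and carrying to the far slot on the deck.

carry_out([
  [0,0,0,3,0],
  [0,0,0,8,0],
  [0,0,0,13,0],
  [0,0,0,16,0],
  [0,-0.5,-4,16,0],
  [0,-1,-9,16,-0.1],
  [0,-1.5,-14,16,-0.1],
  [0,-2,-19,16,-0.1],
  [0,-2.5,-24,16,-0.1],
  [0,-3,-29,16,-0.1],
])

```text
t: 19.35
eef_pos: [0.5593, -0.1116, 0.1652]
eef_rot: [0.001, -3.14, 0.001]
force: [0.9, 0.2, -2.6]
width: 0.059
gripper_force: 46.8
```

carry_out([
  [0,-0.3,-5,0,0],
  [0,-0.6,-10,0,0],
  [0,-0.9,-15,0,0],
  [0,-1.2,-20,0,0],
  [0,-1.2,-25,0,0],
  [0,-1.2,-28.5,0,0],
  [0,-1.2,-28.5,0,0],
  [0,-1.2,-28.5,0,0],
])

```text
t: 20.15
eef_pos: [0.5472, -0.3952, 0.1641]
eef_rot: [-0.003, -3.139, -0.003]
force: [0.0, 0.6, -3.7]
width: 0.0593
gripper_force: 46.9
```

carry_out([
  [0,0,0,-5,0],
  [0,0,0,-10,0],
  [0,0,0,-13,0],
  [0,0,0,-14.5,0],
  [0,0,0,-15.2,0],
  [0,0,0,-15.6,0],
  [0,0,0,-15.8,0],
  [0,0,0,-15.8,0],
])

```text
t: 20.95
eef_pos: [0.5497, -0.3954, 0.0102]
eef_rot: [-0.001, 3.139, -0.004]
force: [1.0, -0.1, -3.2]
width: 0.0588
gripper_force: 46.8
```

carry_out([
  [0,0,0,-0.2,0],
  [0,0,0,-0.2,0],
])

```text
t: 21.15
eef_pos: [0.5488, -0.3949, 0.0069]
eef_rot: [-0.0, 3.14, -0.002]
force: [-0.2, -0.6, -3.3]
width: 0.0591
gripper_force: 46.8
```

carry_out([
  [0,0,0,-0.2,0],
  [0,0,0,-0.2,0],
])

```text
t: 21.35
eef_pos: [0.5489, -0.3949, 0.0056]
eef_rot: [-0.0, 3.14, -0.002]
force: [-2.0, -0.0, 2.7]
width: 0.0593
gripper_force: 47.6
```

Contact at the predicted height, so the first carton is on the deck. Releasing it and going for carton Q.

carry_out([
  [0.85,0,0,0,0],
  [0.85,0,0,0,0],
  [0.85,0,0,0,0],
  [0.85,0,0,5,0],
  [0.85,0,0,10,0],
  [0.85,0,0,16,0],
  [1,-1,5,17,0],
  [1,-2,10,17,0],
  [1,-3,15,17,0],
  [1,-4,20,17,0],
])

```text
t: 22.35
eef_pos: [0.5096, -0.2003, 0.1744]
eef_rot: [0.001, 3.14, -0.001]
force: [0.6, 1.8, 0.3]
width: 0.0854
gripper_force: 0.0
```

carry_out([
  [1,-1,5,0,0],
  [1,-2,10,0,0],
  [1,-3,15,0,0],
  [1,-4,20,0,0],
  [1,-5,25,0,0],
  [1,-6,30,0,0.11],
  [1,-6.1,35,0,0.11],
  [1,-6.1,37.3,0,0.11],
  [1,-6.1,37.3,0,0.11],
  [1,-6.1,37.3,0,0.11],
])

```text
t: 23.35
eef_pos: [0.4487, 0.1717, 0.1739]
eef_rot: [-0.176, 3.137, -0.001]
force: [0.0, -0.1, 0.2]
width: 0.0854
gripper_force: 0.0
```

```bash
cat > c.py <<'E'
import sys
from h import *
np.set_printoptions(precision=4,suppress=True)
n=sys.argv[1]; s=grab('wrist',n); print(s['t'],s['eef_pos'],s['eef_rot'],s['width'])
a=cv2.imread(f'pics/{n}.png').astype(int)
sat=a.max(2)-a.min(2)
m=((a.min(2)>190)|((a[:,:,2]>120)&(a[:,:,2]-a[:,:,0]>60))).astype(np.uint8)
m=cv2.morphologyEx(m,cv2.MORPH_CLOSE,np.ones((5,5)))
k,l,st,c=cv2.connectedComponentsWithStats(m)
for i in range(1,k):
    if st[i,4]>1500:
        r=cv2.boxPoints(cv2.minAreaRect(np.argwhere(l==i)[:,::-1].astype(np.float32)))
        q=np.array([atz(n,*p,.053)[:2] for p in r]); b=cv2.minAreaRect((q*1000).astype(np.float32)); print(st[i,:4],b)
E
python3 c.py w7
```

```text
23.35 [0.4487 0.1717 0.1739] [-0.1759  3.1366 -0.001 ] 0.0853548196194848
[  8 123 162 103] ((444.84857177734375, 18.32415008544922), (72.14891815185547, 136.5736083984375), 13.2019624710083)
[425 127 112 156] ((437.5754089355469, 345.9586486816406), (147.0968780517578, 67.83602142333984), 0.09554024040699005)
[249 148  75 128] ((458.6300048828125, 184.69935607910156), (111.23028564453125, 65.51878356933594), 6.412868022918701)
[426 298  61  48] ((538.939208984375, 348.7464904785156), (66.10750579833984, 46.10597610473633), 81.3133316040039)
```

carry_out([
  [1,0,0.9,-4,0],
  [1,0,0.9,-8,0],
  [1,0,0.9,-11.5,0],
  [1,0,0.9,-14,0],
  [1,0,0.9,-15.8,0],
  [1,0,0.9,-16.9,0],
  [1,0,0.9,-16.9,0],
])

```text
t: 24.1
eef_pos: [0.4475, 0.1788, 0.0032]
eef_rot: [0.17, -3.134, 0.001]
force: [-0.5, -0.5, -0.2]
width: 0.0853
gripper_force: 0.0
```

carry_out([
  [0,0,0,0,0],
  [0,0,0,0,0],
  [0,0,0,0,0],
  [0,0,0,0,0],
])

```text
t: 24.5
eef_pos: [0.4506, 0.1808, 0.0069]
eef_rot: [-0.173, 3.133, 0.001]
force: [1.6, -0.7, 4.8]
width: 0.0592
gripper_force: 46.8
```

carry_out([
  [0,0,0,3,0],
  [0,0,0,8,0],
  [0,0,0,13,0],
  [0,0,0,16,0],
  [0,-0.5,-4,16,0],
  [0,-1,-9,16,-0.11],
  [0,-1.5,-14,16,-0.11],
  [0,-2,-19,16,-0.11],
  [0,-2.5,-24,16,-0.11],
  [0,-3,-29,16,-0.11],
])

```text
t: 25.5
eef_pos: [0.4179, -0.11, 0.1644]
eef_rot: [0.001, -3.141, -0.0]
force: [1.1, -0.2, -1.8]
width: 0.0599
gripper_force: 45.9
```

carry_out([
  [0,-0.6,-5,0,0],
  [0,-1.2,-10,0,0],
  [0,-1.8,-15,0,0],
  [0,-2.4,-20,0,0],
  [0,-3,-25,0,0],
  [0,-3,-28.5,0,0],
  [0,-3,-28.5,0,0],
  [0,-3,-28.5,-5,0],
  [0,-3,-28.5,-10,0],
  [0,-3,-28.5,-10,0],
])

```text
t: 26.5
eef_pos: [0.3813, -0.3829, 0.0518]
eef_rot: [0.001, -3.124, -0.034]
force: [-3.6, 2.7, -6.3]
width: 0.0594
gripper_force: 45.8
```

carry_out([
  [0,0,0,0,0],
  [0,0,0,0,0],
  [0,0,0,0,0],
])

```text
t: 26.8
eef_pos: [0.3918, -0.3966, 0.0702]
eef_rot: [-0.001, 3.136, -0.012]
force: [0.2, 0.5, -1.8]
width: 0.0594
gripper_force: 46.0
```

carry_out([
  [0,0,0,-2,0],
  [0,0,0,-3.5,0],
  [0,0,0,-4.8,0],
  [0,0,0,-5.4,0],
  [0,0,0,-5.6,0],
  [0,0,0,-5.6,0],
])

```text
t: 27.4
eef_pos: [0.3889, -0.3933, 0.0087]
eef_rot: [0.0, -3.141, -0.001]
force: [-0.1, 0.3, -3.3]
width: 0.059
gripper_force: 46.0
```

carry_out([
  [0,0,0,-0.2,0],
  [0,0,0,-0.3,0],
  [0,0,0,-0.3,0],
])

```text
t: 27.7
eef_pos: [0.389, -0.3936, 0.0061]
eef_rot: [-0.0, 3.141, -0.001]
force: [-0.8, 0.3, -2.4]
width: 0.0595
gripper_force: 46.0
```

carry_out([
  [0,0,0,-0.2,0],
  [0,0,0,-0.3,0],
  [0,0,0,-0.3,0],
])

```text
t: 28.0
eef_pos: [0.3892, -0.3938, 0.004]
eef_rot: [-0.0, 3.141, -0.001]
force: [-1.7, 1.1, 3.2]
width: 0.0593
gripper_force: 46.6
```

Second carton down. Releasing it and going for R.

carry_out([
  [0.85,0,0,0,0],
  [0.85,0,0,0,0],
  [0.85,0,0,0,0],
  [0.85,0,0,5,0],
  [0.85,0,0,10,0],
  [0.85,0,0,16,0],
  [1,1,5,17,0],
  [1,2,10,17,0],
  [1,3,15,17,0],
  [1,4,20,17,0],
])

```text
t: 29.0
eef_pos: [0.4279, -0.1993, 0.1734]
eef_rot: [0.001, 3.14, -0.001]
force: [0.4, -0.2, 0.1]
width: 0.0854
gripper_force: 0.0
```

carry_out([
  [1,2,5,0,0],
  [1,4,10,0,0],
  [1,6,15,0,0],
  [1,8,20,0,0],
  [1,10,25,0,0],
  [1,12,30,0,0.07],
  [1,14,35,0,0.07],
  [1,15.7,40,0,0.07],
  [1,15.7,45,0,0.07],
  [1,15.7,50,0,0.07],
])

```text
t: 30.0
eef_pos: [0.5837, 0.2728, 0.1723]
eef_rot: [-0.11, 3.139, -0.0]
force: [0.4, -0.0, 0.6]
width: 0.0852
gripper_force: 0.0
```

carry_out([
  [1,0,3.9,0,0],
  [1,0,3.9,0,0],
  [1,0,3.9,0,0],
  [1,0,3.9,0,0],
])

```text
t: 30.4
eef_pos: [0.5832, 0.3089, 0.1728]
eef_rot: [0.109, -3.139, 0.001]
force: [-0.7, -0.2, 0.1]
width: 0.0856
gripper_force: 0.0
```

```bash
python3 c.py w8
```

```text
30.4 [0.5832 0.3089 0.1728] [ 0.109  -3.1394  0.0012] 0.08555561967234779
[  0   0 560 403] ((612.4207763671875, 317.31231689453125), (354.2597351074219, 559.1082763671875), 4.001735210418701)
```

Run:
```python
from h import *
np.set_printoptions(precision=4,suppress=True)
h=cv2.cvtColor(cv2.imread('pics/w8.png'),cv2.COLOR_BGR2HSV)
m=cv2.inRange(h,(8,80,60),(22,255,255)); n,l,st,c=cv2.connectedComponentsWithStats(m)
for i in range(1,n):
    if st[i,4]>300:
        b=cv2.boxPoints(cv2.minAreaRect(np.argwhere(l==i)[:,::-1].astype(np.float32))); q=np.array([atz('w8',*p,.053)[:2] for p in b]); print(st[i],cv2.minAreaRect((q*1000).astype(np.float32)))
```

```text
[ 308    0   42  104 3092] ((467.43115234375, 342.3169250488281), (23.57942008972168, 70.13084411621094), 89.2542724609375)
[ 309  125   31   75 1287] ((548.0670166015625, 347.8306884765625), (60.09336853027344, 23.923110961914062), 4.748549461364746)
```

carry_out([
  [1,0.3,3.8,-1,0],
  [1,0.3,3.8,-6,0],
  [1,0.3,3.8,-10.5,0],
  [1,0.3,3.8,-13.5,0],
  [1,0.3,3.8,-15.5,0],
  [1,0.3,3.8,-16.7,0],
  [1,0.3,3.8,-16.7,0],
])

```text
t: 31.15
eef_pos: [0.585, 0.3459, 0.0038]
eef_rot: [0.107, -3.136, 0.003]
force: [-0.6, 0.7, 0.4]
width: 0.0857
gripper_force: 0.0
```

carry_out([
  [0,0,0,0,0],
  [0,0,0,0,0],
  [0,0,0,0,0],
  [0,0,0,0,0],
])

```text
t: 31.55
eef_pos: [0.5881, 0.3486, 0.0088]
eef_rot: [-0.11, 3.135, 0.003]
force: [1.3, -0.4, 6.4]
width: 0.0592
gripper_force: 47.0
```

carry_out([
  [0,0,0,3,0],
  [0,0,0,8,0],
  [0,0,0,13,0],
  [0,0,0,16,0],
  [0,0,-4,16,0],
  [0,0,-9,16,-0.07],
  [0,-0.5,-14,16,-0.07],
  [0,-1,-19,16,-0.07],
  [0,-1,-24,16,-0.07],
  [0,-1,-29,16,-0.07],
])

```text
t: 32.55
eef_pos: [0.5753, 0.0566, 0.1656]
eef_rot: [0.001, -3.141, 0.0]
force: [1.2, -0.4, -1.7]
width: 0.0593
gripper_force: 46.1
```

carry_out([
  [0,-0.3,-5,0,0],
  [0,-0.6,-10,0,0],
  [0,-0.9,-15,0,0],
  [0,-1.2,-20,0,0],
  [0,-1.5,-25,0,0],
  [0,-2,-30,0,0],
  [0,-2.8,-34.9,0,0],
  [0,-2.8,-34.9,0,0],
  [0,-2.8,-34.9,0,0],
  [0,-2.8,-34.9,0,0],
])

```text
t: 33.55
eef_pos: [0.5481, -0.2897, 0.1656]
eef_rot: [0.001, -3.141, -0.002]
force: [-0.3, 0.4, -1.3]
width: 0.059
gripper_force: 46.1
```

carry_out([
  [0,0,0,-4,0],
  [0,0,0,-8,0],
  [0,0,0,-11.5,0],
  [0,0,0,-13.5,0],
  [0,0,0,-14.8,0],
  [0,0,0,-15.4,0],
  [0,0,0,-15.6,0],
  [0,0,0,-15.6,0],
])

```text
t: 34.35
eef_pos: [0.5492, -0.2909, 0.0113]
eef_rot: [-0.001, 3.14, -0.002]
force: [-0.1, -0.8, -1.5]
width: 0.0592
gripper_force: 46.1
```

carry_out([
  [0,0,0,-0.2,0],
  [0,0,0,-0.3,0],
  [0,0,0,-0.3,0],
])

```text
t: 34.65
eef_pos: [0.5485, -0.291, 0.0075]
eef_rot: [0.0, 3.141, -0.001]
force: [0.4, -0.6, -2.2]
width: 0.0593
gripper_force: 46.1
```

carry_out([
  [0,0,0,-0.1,0],
  [0,0,0,-0.2,0],
  [0,0,0,-0.2,0],
])

```text
t: 34.95
eef_pos: [0.5483, -0.291, 0.0058]
eef_rot: [-0.0, 3.141, -0.001]
force: [-1.9, 0.4, 2.8]
width: 0.0594
gripper_force: 46.6
```

Third carton down. Releasing it and going for S.

carry_out([
  [0.85,0,0,0,0],
  [0.85,0,0,0,0],
  [0.85,0,0,0,0],
  [0.85,0,0,5,0],
  [0.85,0,0,10,0],
  [0.85,0,0,16,0],
  [1,-1,5,17,0],
  [1,-2,10,17,0],
  [1,-3,15,17,0],
  [1,-4,20,17,0],
])

```text
t: 35.95
eef_pos: [0.5094, -0.0965, 0.1754]
eef_rot: [0.001, 3.14, -0.0]
force: [0.5, 0.1, 0.6]
width: 0.0857
gripper_force: 0.0
```

carry_out([
  [1,-1,5,0,0],
  [1,-2,10,0,0],
  [1,-3,15,0,0],
  [1,-4,20,0,0],
  [1,-5,25,0,0],
  [1,-6,30,0,0.02],
  [1,-7,35,0,0.02],
  [1,-7,40,0,0.02],
  [1,-7,43,0,0.02],
  [1,-7,43,0,0.02],
])

```text
t: 36.95
eef_pos: [0.4387, 0.3363, 0.1742]
eef_rot: [0.041, -3.141, -0.003]
force: [0.1, -0.9, 0.4]
width: 0.0852
gripper_force: 0.0
```

```bash
python3 c.py w9
python3 - <<'E'
from h import *
h=cv2.cvtColor(cv2.imread('pics/w9.png'),cv2.COLOR_BGR2HSV)
m=cv2.inRange(h,(8,80,60),(22,255,255)); n,l,st,c=cv2.connectedComponentsWithStats(m)
for i in range(1,n):
    if st[i,4]>300:
        b=cv2.boxPoints(cv2.minAreaRect(np.argwhere(l==i)[:,::-1].astype(np.float32))); q=np.array([atz('w9',*p,.053)[:2] for p in b]); print(st[i],cv2.minAreaRect((q*1000).astype(np.float32)))
E
```

```text
36.95 [0.4387 0.3363 0.1742] [ 0.0411 -3.1411 -0.0026] 0.08523610642999087
[334   0 141  81] ((315.3175048828125, 431.2921447753906), (51.37169647216797, 108.27944946289062), 3.4800407886505127)
[500  14  60 154] ((348.81170654296875, 538.438232421875), (119.72528076171875, 47.098175048828125), 21.14781951904297)
[243 147  75 125] ((447.5837707519531, 343.33319091796875), (108.23292541503906, 65.35413360595703), 1.4249402284622192)
[ 322    0  153   82 6136] ((315.5784606933594, 426.4798583984375), (53.569549560546875, 116.4134521484375), 1.4855551719665527)
[ 265  115   31  158 4143] ((435.9839782714844, 343.0055847167969), (133.519287109375, 24.875133514404297), 0.4524756968021393)
```

carry_out([
  [1,0,0.5,-4,0],
  [1,0,0.5,-8,0],
  [1,0,0.5,-11.5,0],
  [1,0,0.5,-14,0],
  [1,0,0.5,-15.8,0],
  [1,0,0.5,-16.8,0],
  [1,0,0.5,-16.8,0],
])

```text
t: 37.7
eef_pos: [0.4386, 0.3352, 0.0053]
eef_rot: [0.03, -3.139, 0.003]
force: [-0.2, 0.0, 0.3]
width: 0.085
gripper_force: 0.0
```

carry_out([
  [0,0,0,0,0],
  [0,0,0,0,0],
  [0,0,0,0,0],
  [0,0,0,0,0],
])

```text
t: 38.1
eef_pos: [0.4415, 0.3382, 0.0094]
eef_rot: [-0.032, 3.137, 0.004]
force: [0.1, -0.4, 6.0]
width: 0.0593
gripper_force: 47.0
```

carry_out([
  [0,0,0,3,0],
  [0,0,0,8,0],
  [0,0,0,13,0],
  [0,0,0,16,0],
  [0,0,-4,16,0],
  [0,-0.5,-9,16,-0.02],
  [0,-1,-14,16,-0.02],
  [0,-1.5,-19,16,-0.02],
  [0,-2,-24,16,-0.02],
  [0,-2.5,-29,16,-0.02],
])

```text
t: 39.1
eef_pos: [0.4135, 0.0464, 0.1662]
eef_rot: [0.002, -3.14, 0.001]
force: [1.5, -1.6, -1.2]
width: 0.0591
gripper_force: 45.9
```

carry_out([
  [0,-0.4,-5,0,0],
  [0,-0.8,-10,0,0],
  [0,-1.2,-15,0,0],
  [0,-1.6,-20,0,0],
  [0,-2,-25,0,0],
  [0,-2.6,-30,0,0],
  [0,-2.6,-33.8,0,0],
  [0,-2.6,-33.8,0,0],
  [0,-2.6,-33.8,0,0],
  [0,-2.6,-33.8,0,0],
])

```text
t: 40.1
eef_pos: [0.3883, -0.2885, 0.1663]
eef_rot: [0.002, -3.14, -0.003]
force: [0.2, 0.3, -2.9]
width: 0.0596
gripper_force: 46.0
```

carry_out([
  [0,0,0,-4,0],
  [0,0,0,-8,0],
  [0,0,0,-11.5,0],
  [0,0,0,-13.5,0],
  [0,0,0,-14.8,0],
  [0,0,0,-15.4,0],
  [0,0,0,-15.7,0],
  [0,0,0,-15.7,0],
])

```text
t: 40.9
eef_pos: [0.3895, -0.2901, 0.0109]
eef_rot: [-0.001, 3.14, -0.002]
force: [0.1, -0.1, -2.3]
width: 0.0592
gripper_force: 45.9
```

carry_out([
  [0,0,0,-0.15,0],
  [0,0,0,-0.3,0],
  [0,0,0,-0.3,0],
])

```text
t: 41.2
eef_pos: [0.389, -0.2901, 0.0074]
eef_rot: [-0.0, 3.141, -0.001]
force: [-0.1, -0.0, -1.9]
width: 0.0592
gripper_force: 45.9
```

carry_out([
  [0,0,0,-0.1,0],
  [0,0,0,-0.2,0],
  [0,0,0,-0.2,0],
])

```text
t: 41.5
eef_pos: [0.389, -0.2901, 0.0065]
eef_rot: [-0.0, 3.141, -0.001]
force: [-2.5, 2.2, 5.6]
width: 0.0593
gripper_force: 46.8
```

carry_out([
  [0.85,0,0,0,0],
  [0.85,0,0,0,0],
  [0.85,0,0,0,0],
  [0.85,0,0,5,0],
  [0.85,0,0,10,0],
  [0.85,0,0,16,0],
  [0.5,0,0,19,0],
  [0.5,0,0,19,0],
  [0.5,0,0,19,0],
])

```text
t: 42.4
eef_pos: [0.3896, -0.2905, 0.1963]
eef_rot: [-0.0, 3.139, -0.004]
force: [-0.4, -0.4, -1.1]
width: 0.0426
gripper_force: 0.0
```

carry_out([
  [0,1.5,5,0,0],
  [0,3,10,0,0],
  [0,4,15,0,0],
  [0,5,20,0,0],
  [0,6.0,25,0,0],
  [0,6.0,28.4,0,0],
  [0,6.0,28.4,0,0],
  [0,6.0,28.4,0,0],
  [0,6.0,28.4,0,0],
])

```text
t: 43.3
eef_pos: [0.448, -0.0063, 0.1934]
eef_rot: [-0.001, -3.139, 0.0]
force: [-0.6, 0.3, -0.5]
width: -0.0
gripper_force: 0.0
```

Run:
```python
from h import *
s=grab('side','d9');print(s['eef_pos'],s['width']); grab('scene','s9'); grab('wrist','w10')
print(proj('w10',[.448,-.006,.077]))
a=cv2.resize(cv2.imread('pics/d9.png')[120:420,200:500],(500,500));b=cv2.imread('pics/s9.png')[80:380,130:430]; c=cv2.imread('pics/w10.png')[100:300,160:460]
cv2.imwrite('pics/z8.png',np.hstack([a,np.vstack([b,c])]))
```

```text
[ 0.4480271  -0.00632725  0.19341782] -3.309346340932105e-05
[273.74631069 202.98476222]
```

View pics/z8.png

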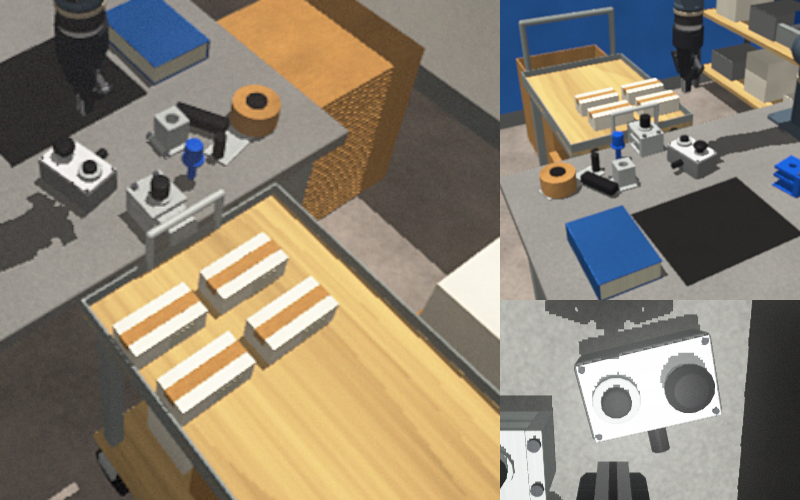

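All four cartons lie flat on the deck. The pin is home in the fork, the mat is empty, and the book, roll and dispenser haven't moved. The flat button is at wrist (277,202), about 2 mm in +y. Pressing it.

carry_out([
  [0,0,0.2,-4,0],
  [0,0,0.2,-8,0],
  [0,0,0.2,-11,0],
  [0,0,0.2,-12.5,0],
  [0,0,0.2,-13,0],
  [0,0,0.2,-13.3,0],
  [0,0,0.2,-13.5,0],
  [0,0,0.2,-13.6,0],
  [0,0,0.2,-13.6,0],
])

```text
t: 44.35
eef_pos: [0.4496, -0.0043, 0.0602]
eef_rot: [0.0, 3.14, -0.002]
force: [-0.5, -0.6, 2.6]
width: 0.0002
gripper_force: 1.3
```

carry_out([
  [0,0,0,-0.1,0],
  [0,0,0,-0.2,0],
  [0,0,0,-0.2,0],
])

```text
t: 44.65
eef_pos: [0.4497, -0.0042, 0.0577]
eef_rot: [-0.0, 3.139, -0.002]
force: [-0.7, -2.4, 4.8]
width: -0.0003
gripper_force: 2.2
```

carry_out([
  [0,0,0,-0.15,0],
  [0,0,0,-0.3,0],
  [0,0,0,-0.3,0],
])

```text
t: 44.95
eef_pos: [0.4497, -0.0042, 0.0555]
eef_rot: [-0.0, 3.139, -0.002]
force: [-1.8, -1.8, 9.7]
width: 0.0001
gripper_force: 4.7
```

carry_out([
  [0,0,0,-0.15,0],
  [0,0,0,-0.15,0],
])

```text
t: 45.15
eef_pos: [0.4498, -0.0042, 0.0554]
eef_rot: [-0.0, 3.139, -0.002]
force: [-5.2, -2.1, 15.5]
width: -0.0001
gripper_force: 7.9
```

The button bottomed at 15 N with the position stuck. Rising to release it.

carry_out([
  [0,0,0,4,0],
  [0,0,0,9,0],
  [0,0,0,14,0],
  [0,0,0,16,0],
  [0,0,0,16,0],
  [0,0,0,16,0],
  [0,0,0,16,0],
])

```text
t: 45.85
eef_pos: [0.4476, -0.0033, 0.2099]
eef_rot: [0.001, -3.137, -0.002]
force: [0.4, 0.1, -0.5]
width: 0.0002
gripper_force: 0.0
```

Run:
```python
from h import *
s=grab('side','d10'); print(s['t'],s['eef_pos'],s['force'])
a=cv2.imread('pics/d9.png').astype(int);b=cv2.imread('pics/d10.png').astype(int)
print('trolley/fork diff',np.abs(a-b)[200:420,260:].max(), (np.abs(a-b)[200:420,260:].max(2)>60).sum())
print(manip.finish_job())
```

```text
45.85 [ 0.44757916 -0.00325952  0.2099053 ] [ 0.36847865  0.06684761 -0.49673267]
trolley/fork diff 22 0
the job is handed in; nothing more can be done
None
```

I finished every step in order and handed the job in at about 46 s: hold pressed and released, trolley docked and pinned, all four cartons flat on the deck, collection button pressed and released; the hand-in gave no verdict.

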